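Wedge the lane guide into its tapered dovetail mount

TASK

Fit the lane guide to its mount beside the roller deck: pick it up, set its dovetailed foot down at the wide end of the tapered way, narrow end first, and slide it in along the bed until it wedges tight. Seat it with a firm push of about 15 N but do not force it, then let go and leave it wedged there; do not disturb the doughnuts or the sugar shaker.

Things in the scene. Friction and masses are not known exactly. Their poses are not given: they have to be found in the camera images.
- guide: Lane guide, 240 to 390 g, standing on a white plastic dovetailed foot, 80 mm long, 14 high. Origin: centre of the underside; +x to the narrow (leading) end, z up. Underside 46 wide at the tail (y -22 to +24), 35 at the leading end (y -22 to +13): the -y flank is straight, the +y flank tapers 8 deg; both lean inward 30 deg from vertical.
- web (a point): middle of the top edge of the guide's upright steel web, the part to grip, 64 mm above the underside; axes as the guide's. Web 12 mm thick (y -6 to +6 from here), 64 long (x -32 to +32), 50 deep. From its front end a steel blade, 4 thick, 24 high, its top 10 below the web's top, points forward and to +y, to about (79, 85).
- tail (a point): middle of the foot's upright flat tail face, 7 mm above the underside, 40 mm behind the guide's origin; axes as the guide's. The face is 18 mm wide over its full height of 14 mm: a place to push
- mount: Fixed steel mount. Origin on the bench at the middle of the way's wide end; +x: direction of sliding in. Bed plate with its top 8 mm up, x -110 to +75, y -48 to +48; before x = 0 it is a flat open apron. Roller deck on the +y side: x -70 to +270, y 58 to 238, top 28 mm up; the guide's blade passes 10 mm above it.
- mouth (a point): middle of the way's wide end, on the bed (8 mm up); axes as the mount's. The way runs x 0 to 70 between two undercut cheeks (tops to 25 mm above the bench) matching the foot's flanks: straight at y = -22, and on +y a gib tapering 8 deg, from y = 22 at x = 0 to 12 at x = 70, set up to 2 mm in or out each time (not measured). So enter some 3 mm to +y. No stop: only the taper halts the foot.
- home (a point): nominal tight place of the guide's origin, 25 mm beyond the mouth, on the bed; axes as the mount's. As the gib is set, the foot really tightens up to 15 mm before or past it: go by feel. Slick plastic on steel: it slides freely, then in the last 5 mm the push rises steeply. 10 to 20 N wedges it for good (friction holds it); over 30 N strains the mount
- doughnut0: doughnut, 68 mm across, 26 high, on the far part of the roller deck; origin at the centre of its underside
- doughnut1: a second such doughnut on the far part of the roller deck; origin at the centre of its underside
- shaker: aluminium sugar shaker with steel cap, 60 mm diameter, 130 high, at the right-hand edge of the work; origin at the centre of its underside
Mind the look-alikes: they are no part of the job. Of the things that look like the guide, the middle-sized one is meant.

How it is judged:
By the outcome, as a careful person would: the job done as asked, in the order asked, and still so for the second after the job is handed in, with the robot touching nothing.
It also fails if it takes over 69 s, if anything falls off the work surface, if the arm or the gripper's body presses on something with over 40 N, if the wrist force passes 120 N, or if a joint passes its speed limit or range.

ROBOT

A 7-joint arm with a two-finger parallel gripper is mounted at the origin on the work surface. World frame = base frame: x ahead of the robot, y to its left, z up, the work surface at z = 0. Lengths are in m, angles in rad, forces in N, time in s.
With the tool pointing down it reaches from about 0.4 to 0.85 m from the base axis. Payload 4.5 kg.
Tool frame: the origin (TCP) lies on the centre line of the jaws, within the pads' length; the fingertips stand 11 mm ahead of it and the grasp point (between the pads) lies 8 mm behind it; z points along the fingers, y is the line along which they close (so a half turn about z gives the same grasp; the last joint's range is limited). The gripper opens to 88 mm and grips with 3 to 60 N. Pads are 18 mm wide; open, the fingers measure 123 mm over their backs; the gripper's body (75 mm by 187 mm) begins 45 mm behind the grasp point.
Start: joints at [1.212, 0.689, -0.195, 1.565, 0.157, 0.902, -0.215], TCP at [0.239, -0.577, 0.25] pointing down, gripper open.
Joint ranges: [-3.01, 3.01], [-0.46, 2.08], [-1.47, 1.51], [0.13, 2.56], [-1, 4.14], [0.04, 2.09], [-2.66, 2.66]. Speed limits (rad/s): [2.57, 2.57, 3.14, 3.14, 3.14, 3.14, 3.14].

INTERFACE

Orientations are given as a unit quaternion [x, y, z, w].
In Python, from plant import * gives the robot as it stands. The module is installed in compiled form; this text tells all that it offers.
- The arm moves only by the tool send_rows, never from a script. Its argument "motion" is a list of rows, each an object of numbers: "x", "y", "z": the shift along the tool's x, y, z in cm; "rx", "ry", "rz": the turn, a rotation vector about the tool's x, y, z in rad; "jaw": the finger opening in cm, from 0 to 8.81. In form: [{"x": .., "y": .., "z": .., "rx": .., "ry": .., "rz": .., "jaw": ..}, ...]. A call has exactly 5 rows; each row shifts and turns the commanded pose from where the row before left it, along the tool's axes as they then stand; what a row does not reach is not made up. A row lasts 1/10 s, in which the tool goes at most 50 mm and 8.59 degrees, less where a joint would pass 70% of its speed; a pose out of reach is approached as far as the arm can. A call is refused whole if a number of a shift passes 5 or a number of a turn 0.15, either way. A call with a gripper value outside its range is refused whole. The fingers move at their own pace and stop on an object; "grip_force" is the grip in N (left out, the last holds). Time passes only in rows, so rows that do not move let the fingers close, or fill a call up. It gives the time, the measured TCP pose, the force, the opening and the grip force at its end, in the units of the state.
- get_state(): the state, without advancing time (a new reading comes with each control period).
- snapshot(name): name is "scene" or "side" or "wrist"; returns a dict with "img" (420x560x3 uint8, red, green, blue), "vertical_fov" (degrees; the focal length in pixels is half the picture's height over the tangent of half this angle, whatever the lens; pixels are square), "cx", "cy" (the principal point, pixels), "extrinsics" (4x4, takes a point from camera to world coordinates). Camera axes: x right, y up, looking along -z (the intrinsics and any distortion apply to the point x, -y, -z); pixel columns grow to the right and rows downward; lengths in m; the calibration is good to about 2 mm. A picture is of the moment at which its call begins. There is no depth.
- finish_job(): hands the job in; it is judged then, once.
The state is a dict: "clock": time; "q": joint angles; "qd": joint speeds; "joint_torque": joint torques, N m; "tool_pos": TCP position; "eef_rot": TCP orientation; "contact_force": force on the tool from outside, world axes, zero at the start; "moment": the same for the moment, N m; "opening": opening from 0.0 (shut) to 1.0 (fully open); "finger_force": force on a finger pad.
Only numpy, scipy, OpenCV 4.12 (cv2) and the standard library are available. Lean on these libraries where they do the work, as an engineer would, in place of code of your own. Each camera call takes 0.05 s, during which the arm holds its last target. There are 200 camera calls.

## Working session

There is one attempt and no reset: what is moved stays moved. The work goes in short steps, Python scripts to look and compute and a tool call to move; the robot and the scene stay as the last step left them, time stands still between calls to the robot, and variables do not carry over. Pictures are saved under pics/ and viewed, at most 10 in all, crops included, and the job is handed in when it is done.

Besides the shell and the picture viewer there is one more tool, called after "Emit:" as name([rows], argument=value, ...), one row to a line, values as JSON. send_rows: Moves the arm, as the interface text tells. Its arguments: {"type":"object","properties":{"motion":{"type":"array"},"grip_force":{"type":"number"}},"required":["motion"]}

```bash
mkdir -p pics
cat > h.py <<'E'
import numpy as np, cv2
from plant import *
def ray(s,u,v):
    f=s["img"].shape[0]/2/np.tan(np.radians(s["vertical_fov"])/2)
    d=np.array([(u-s["cx"])/f,-(v-s["cy"])/f,-1.]); E=np.array(s["extrinsics"])
    return E[:3,3],E[:3,:3]@d
def onz(s,u,v,z):
    o,d=ray(s,u,v); return o+d*(z-o[2])/d[2]
def pix(s,P):
    f=s["img"].shape[0]/2/np.tan(np.radians(s["vertical_fov"])/2)
    E=np.array(s["extrinsics"]); p=E[:3,:3].T@(np.array(P)-E[:3,3])
    return s["cx"]+f*p[0]/-p[2], s["cy"]-f*p[1]/-p[2]
def save(s,n): cv2.imwrite("pics/"+n+".png",s["img"][:,:,::-1])
E
python3 - <<'E'
from h import *
a=snapshot("scene");b=snapshot("side")
for s in(a,b): print({k:(np.round(v,3) if k!="img" else 0) for k,v in s.items()})
save(a,"scene0");save(b,"side0")
st=get_state();print({k:np.round(v,3) for k,v in st.items()})
E
```

```text
{'img': 0, 'vertical_fov': np.float64(42.861), 'cx': np.float64(276.304), 'cy': np.float64(215.7), 'extrinsics': array([[-0.802, -0.412,  0.432,  1.042],
       [ 0.597, -0.557,  0.577,  0.606],
       [ 0.003,  0.721,  0.693,  0.921],
       [ 0.   ,  0.   ,  0.   ,  1.   ]])}
{'img': 0, 'vertical_fov': np.float64(42.491), 'cx': np.float64(277.192), 'cy': np.float64(215.067), 'extrinsics': array([[-0.776,  0.363, -0.516, -0.18 ],
       [-0.631, -0.454,  0.629,  0.796],
       [-0.005,  0.814,  0.581,  0.883],
       [ 0.   ,  0.   ,  0.   ,  1.   ]])}
{'clock': np.float64(0.1), 'q': array([ 1.212,  0.69 , -0.195,  1.566,  0.157,  0.903, -0.215]), 'qd': array([ 0.001, -0.002, -0.   , -0.002, -0.001, -0.   , -0.   ]), 'joint_torque': array([-3.0000e-03, -5.2850e+01, -1.2720e+00, -1.5384e+01, -5.3000e-02,
        2.0000e-03,  0.0000e+00]), 'tool_pos': array([ 0.239, -0.577,  0.249]), 'eef_rot': array([ 0.981,  0.195, -0.   , -0.001]), 'contact_force': array([0.899, 1.108, 0.079]), 'moment': array([0.015, 0.005, 0.038]), 'finger_force': np.float64(0.0), 'opening': np.float64(1.0)}
```

View pics/scene0.png

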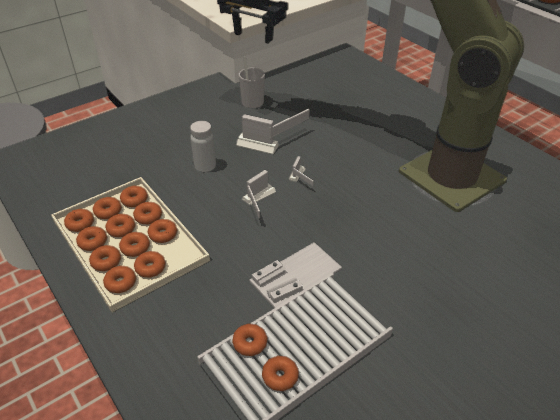

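View pics/side0.png

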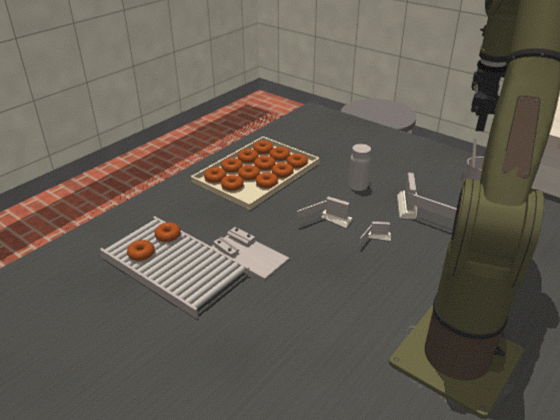

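The scene view shows three guide-like parts: large (258,140), middle (258,190) and small (300,172). The mount is at about (290,275) and the deck at (295,345). The side view shows the middle guide at (335,213), the mount at (250,250) and the shaker at (360,167). Next I'll enlarge the guide and the mount.

Run:
```python
from h import *
a=snapshot("scene");b=snapshot("side")
def crop(s,x,y,w,h,k): return cv2.resize(s["img"][y:y+h,x:x+w],None,fx=k,fy=k,interpolation=cv2.INTER_CUBIC)
# each tile 400x300
t=[crop(a,230,155,80,60,5),crop(a,240,235,110,82.5.__int__(),400/110),crop(b,290,180,80,60,5),crop(b,200,215,100,75,4)]
t=[cv2.resize(i,(400,300)) for i in t]
im=np.vstack([np.hstack(t[:2]),np.hstack(t[2:])])
cv2.imwrite("pics/c1.png",im[:,:,::-1])
```

```text
(no output)
```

View pics/c1.png

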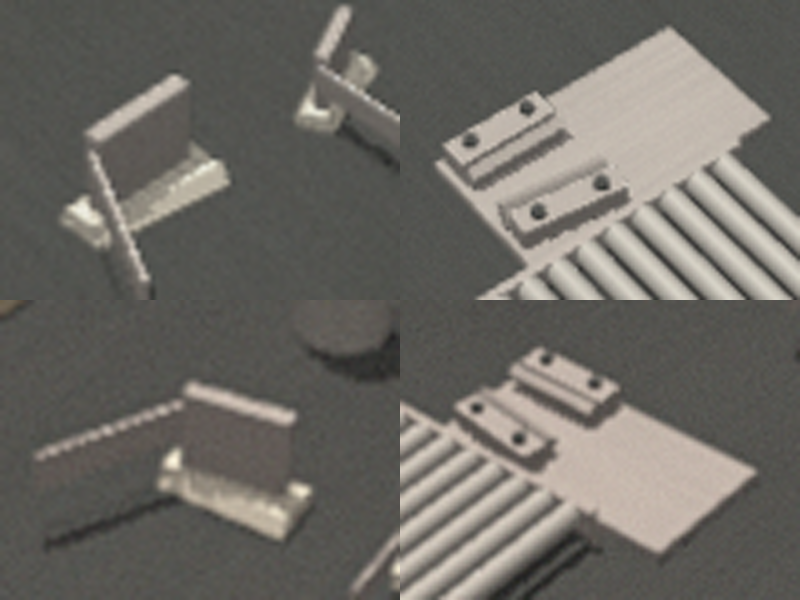

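Run:
```python
from h import *
a=snapshot("scene");b=snapshot("side")
A=lambda x,y,z:onz(a,230+x/5,155+y/5,z)
M=lambda x,y,z:onz(a,240+x/3.636,235+y/3.66,z)
B=lambda x,y,z:onz(b,290+x/5,180+y/5,z)
N=lambda x,y,z:onz(b,200+x/4,215+y/4,z)
r=lambda v:np.round(np.array(v)*1000,1)
for n,f,t in(("scene",A(92,138,.064),A(184,79,.064)),("side",B(187,87,.064),B(296,114,.064))):
    print(n,"front",r(f),"tail",r(t),"mid",r((f+t)/2),"yaw",np.degrees(np.arctan2(*(f-t)[1::-1])),r(np.linalg.norm(f-t)))
loc=np.array([[-110,48],[-110,-48],[75,-48],[75,48]])/1000
P=np.array([M(370,117,.008),M(269,27,.008),M(36,162,.008),M(125,262,.008)])
Q=np.array([N(260,253,.008),N(357,170,.008)])
print(r(P),r(Q))
def fit(l,p):
    lc,pc=l.mean(0),p.mean(0); H=(l-lc).T@(p-pc)
    th=np.arctan2(H[0,1]-H[1,0],H[0,0]+H[1,1]); R=np.array([[np.cos(th),-np.sin(th)],[np.sin(th),np.cos(th)]])
    t=pc-R@lc; print("mount",r(t),np.degrees(th),"res",r(p-(l@R.T+t)).tolist())
fit(loc,P[:,:2]); fit(loc[:2],Q[:,:2])
sh=onz(a,203,165,0);print(r(sh), r(onz(a,250,340,.054)),r(onz(a,280,373,.054)))
```

```text
scene front [ 493.3 -243.1   64. ] tail [ 429.7 -253.3   64. ] mid [ 461.5 -248.2   64. ] yaw 9.17717514672258 64.4
side front [ 491.8 -241.1   64. ] tail [ 431.1 -256.2   64. ] mid [ 461.5 -248.6   64. ] yaw 13.915737697958313 62.6
[[454.5  65.9   8. ]
 [456.3 -29.4   8. ]
 [639.9 -27.4   8. ]
 [640.5  63.5   8. ]] [[454.7  68.7   8. ]
 [456.9 -28.3   8. ]]
mount [565.3  18.1] 0.011405456539909212 res [[-0.8, -0.2], [1.0, 0.5], [-0.4, 2.4], [0.2, -2.7]]
mount [565.8  22.7] 1.3211248184895368 res [[-0.0, 0.5], [0.0, -0.5]]
[ 510.4 -442.3    0. ] [743.5 125.4  54. ] [739.4 213.9  54. ]
```

```bash
cat >> h.py <<'E'
from scipy.spatial.transform import Rotation as Ro
def go(x,y,z,yaw):
    s=get_state(); R=Ro.from_quat(s["eef_rot"]); p=np.array(s["tool_pos"])
    d=R.inv().apply(np.array([x,y,z])-p)*100
    T=Ro.from_matrix(np.array([[np.cos(yaw),np.sin(yaw),0],[np.sin(yaw),-np.cos(yaw),0],[0,0,-1]]).T.T)
    print("t",s["clock"],"p",np.round(p*1000,1),"shift cm",np.round(d,2),"rotvec",np.round((R.inv()*T).as_rotvec(),4),"F",np.round(s["contact_force"],1),"ff",np.round(s["finger_force"],1))
E
python3 - <<'E'
from h import *
a=snapshot("scene")
for u,v in((258,146),(302,183),(252,105)): print(np.round(onz(a,u,v,0)*1000))
go(.4615,-.2484,.17,np.radians(11.5))
E
```

```text
[ 338. -424.    0.]
[ 339. -221.    0.]
[ 229. -612.    0.]
t 0.35 p [ 239.2 -577.3  249.5] shift cm [ 33.13 -21.87   7.96] rotvec [-0.0004  0.      0.1922] F [ 0.6 -0.5 -0. ] ff 0.0
```

Emit:
send_rows([
  {"x": 2.5,"y": -1.6},
  {"x": 3.4,"y": -2.3},
  {"x": 3.4,"y": -2.3},
  {"x": 3.4,"y": -2.3},
  {"x": 3.4,"y": -2.3},
])

```text
schema error: expected keys x, y, z, rx, ry, rz, jaw
```

Emit:
send_rows([
  {"x": 3.4,"y": -2.3,"z": 1},
  {"x": 3.4,"y": -2.3,"z": 1},
  {"x": 3.4,"y": -2.3,"z": 2},
  {"x": 3.4,"y": -2.3,"z": 2},
  {"x": 3.4,"y": -1.8,"z": 2},
])

```text
schema error: expected keys x, y, z, rx, ry, rz, jaw
```

Emit:
send_rows([
  {"rz": 0.1},
  {"rz": 0.09},
  {},
  {},
  {},
])

```text
schema error: expected keys x, y, z, rx, ry, rz, jaw
```

Run:
```python
from h import *
go(.4615,-.2484,.17,np.radians(11.5))
w=snapshot("wrist"); save(w,"w1"); print(np.round(w["extrinsics"],3),w["vertical_fov"],w["cx"],w["cy"])
```

```text
t 0.35 p [ 239.2 -577.3  249.5] shift cm [ 33.13 -21.87   7.96] rotvec [-0.0004  0.      0.1922] F [ 0.6 -0.5 -0. ] ff 0.0
[[ 0.384  0.89   0.246  0.303]
 [-0.923  0.37   0.102 -0.552]
 [-0.001 -0.266  0.964  0.385]
 [ 0.     0.     0.     1.   ]] 68.45106001107284 276.95069008621687 210.76489013601397
```

View pics/w1.png

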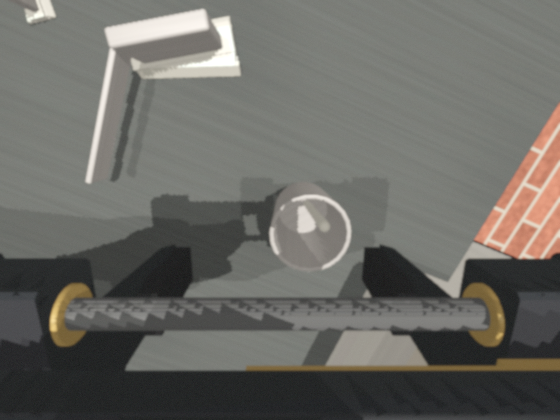

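The calls were refused because every row needs all seven keys. So this wrist view is still from the start pose: the cup at (310,230) below the gripper and the large guide at (165,70). I'll resend with full rows.

Emit:
send_rows([
  {"x": 2.5,"y": -1.6,"z": 0,"rx": 0,"ry": 0,"rz": 0,"jaw": 8.8},
  {"x": 3.4,"y": -2.3,"z": 0,"rx": 0,"ry": 0,"rz": 0,"jaw": 8.8},
  {"x": 3.4,"y": -2.3,"z": 0,"rx": 0,"ry": 0,"rz": 0,"jaw": 8.8},
  {"x": 3.4,"y": -2.3,"z": 0,"rx": 0,"ry": 0,"rz": 0,"jaw": 8.8},
  {"x": 3.4,"y": -2.3,"z": 0,"rx": 0,"ry": 0,"rz": 0,"jaw": 8.8},
])

```text
clock: 0.9
tool_pos: [0.3474, -0.4147, 0.2499]
eef_rot: [0.981, 0.195, 0.0, 0.0]
contact_force: [0.7, 0.4, 0.3]
opening: 0.999
finger_force: 0.0
```

Emit:
send_rows([
  {"x": 3.4,"y": -2.3,"z": 0,"rx": 0,"ry": 0,"rz": 0,"jaw": 8.8},
  {"x": 3.4,"y": -2.3,"z": 1,"rx": 0,"ry": 0,"rz": 0,"jaw": 8.8},
  {"x": 3.4,"y": -2.3,"z": 2,"rx": 0,"ry": 0,"rz": 0,"jaw": 8.8},
  {"x": 3.4,"y": -2.3,"z": 2.5,"rx": 0,"ry": 0,"rz": 0,"jaw": 8.8},
  {"x": 3.4,"y": -1.8,"z": 2.5,"rx": 0,"ry": 0,"rz": 0,"jaw": 8.8},
])

```text
clock: 1.4
tool_pos: [0.4625, -0.2476, 0.1694]
eef_rot: [0.981, 0.195, 0.0, 0.0]
contact_force: [-0.2, -0.6, -0.3]
opening: 0.993
finger_force: 0.0
```

Emit:
send_rows([
  {"x": 0,"y": 0,"z": 0,"rx": 0,"ry": 0,"rz": 0.1,"jaw": 8.8},
  {"x": 0,"y": 0,"z": 0,"rx": 0,"ry": 0,"rz": 0.09,"jaw": 8.8},
  {"x": 0,"y": 0,"z": 0,"rx": 0,"ry": 0,"rz": 0,"jaw": 6},
  {"x": 0,"y": 0,"z": 0,"rx": 0,"ry": 0,"rz": 0,"jaw": 6},
  {"x": 0,"y": 0,"z": 0,"rx": 0,"ry": 0,"rz": 0,"jaw": 6},
])

```text
clock: 1.9
tool_pos: [0.4616, -0.2497, 0.17]
eef_rot: [0.995, 0.102, 0.0, 0.0]
contact_force: [-0.3, -0.1, -0.4]
opening: 0.751
finger_force: 0.0
```

Run:
```python
from h import *
go(.4615,-.2484,.17,np.radians(11.5))
w=snapshot("wrist"); save(w,"w2"); print(np.round(w["extrinsics"],3))
```

```text
t 1.9 p [ 461.6 -249.7  170. ] shift cm [ 0.02 -0.13 -0.  ] rotvec [ 0.0004 -0.0004  0.003 ] F [-0.3 -0.1 -0.4] ff 0.0
[[ 0.203  0.944  0.26   0.529]
 [-0.979  0.196  0.054 -0.236]
 [ 0.    -0.266  0.964  0.306]
 [ 0.     0.     0.     1.   ]]
```

View pics/w2.png

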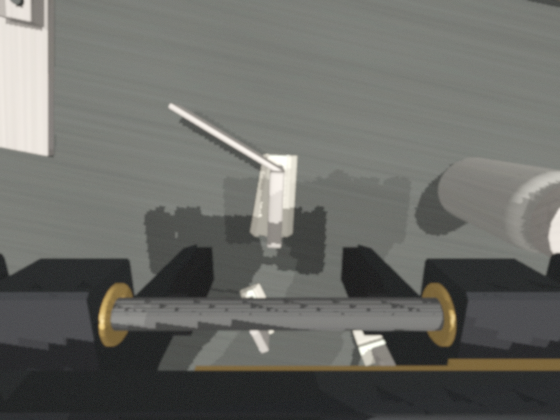

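The wrist view shows the guide just ahead of the gripper. The web's top edge runs from about (277,172) at the front to (274,246) at the tail, with the blade going off to the +y side.

Run:
```python
from h import *
w=snapshot("wrist")
f,t=onz(w,277,171,.064),onz(w,274,246,.064)
print(np.round(f*1000),np.round(t*1000),np.round((f+t)*500,1),np.degrees(np.arctan2(*(f-t)[1::-1])))
g=w["img"][150:260,255:300].astype(int).sum(2)//3
for r in range(20,100,8): print(150+r,g[r].tolist())
```

```text
[ 495. -244.   64.] [ 433. -254.   64.] [ 464.  -248.7   64. ] 9.433263125734756
170 [123, 121, 118, 111, 118, 146, 174, 187, 190, 189, 189, 192, 198, 200, 191, 178, 175, 187, 200, 207, 211, 217, 218, 215, 205, 189, 168, 156, 163, 195, 223, 230, 230, 232, 232, 228, 225, 225, 226, 222, 209, 180, 145, 128, 127]
178 [115, 114, 113, 133, 168, 190, 192, 184, 172, 167, 174, 182, 191, 196, 202, 214, 227, 236, 240, 241, 242, 243, 243, 244, 244, 244, 242, 235, 228, 233, 238, 236, 235, 235, 233, 230, 228, 227, 226, 220, 199, 162, 131, 124, 121]
186 [112, 117, 140, 172, 186, 179, 166, 161, 161, 167, 169, 170, 169, 174, 195, 217, 230, 236, 240, 242, 242, 242, 243, 244, 244, 243, 239, 229, 223, 229, 232, 232, 232, 232, 227, 221, 219, 218, 213, 201, 171, 134, 114, 111, 111]
194 [127, 158, 184, 196, 197, 193, 181, 171, 168, 170, 169, 170, 170, 174, 195, 217, 228, 228, 226, 226, 226, 224, 224, 224, 224, 223, 218, 215, 220, 229, 230, 231, 232, 230, 225, 220, 219, 217, 210, 188, 151, 121, 111, 112, 112]
202 [166, 189, 197, 198, 199, 200, 201, 194, 179, 172, 170, 170, 171, 176, 189, 204, 213, 218, 220,
[... 529 characters left out ...]
 158, 156, 155, 141, 117, 84, 66, 65, 65, 64, 67]
226 [160, 162, 166, 168, 170, 170, 170, 169, 169, 169, 169, 166, 154, 140, 136, 138, 138, 140, 141, 139, 142, 140, 140, 139, 139, 138, 143, 156, 165, 166, 166, 166, 161, 160, 157, 157, 149, 129, 96, 73, 63, 65, 62, 64, 66]
234 [158, 162, 165, 159, 153, 155, 157, 159, 160, 162, 163, 159, 148, 139, 136, 137, 138, 138, 140, 139, 140, 138, 140, 139, 137, 140, 146, 154, 158, 162, 163, 162, 158, 153, 143, 132, 115, 92, 74, 67, 63, 63, 66, 63, 63]
242 [79, 81, 77, 74, 81, 98, 112, 121, 122, 122, 118, 124, 142, 162, 170, 167, 166, 162, 153, 145, 141, 145, 156, 175, 179, 159, 123, 91, 77, 71, 67, 67, 66, 67, 67, 64, 66, 65, 65, 65, 63, 66, 61, 62, 64]
```

Lateral error is about 1.5 mm and yaw about 11.5°, both good enough. Next: descend, grip and lift.

Emit:
send_rows([
  {"x": 0.1,"y": -0.1,"z": 2.5,"rx": 0,"ry": 0,"rz": 0,"jaw": 6},
  {"x": 0,"y": 0,"z": 3.2,"rx": 0,"ry": 0,"rz": 0,"jaw": 6},
  {"x": 0,"y": 0,"z": 3.2,"rx": 0,"ry": 0,"rz": 0,"jaw": 6},
  {"x": 0,"y": 0,"z": 3,"rx": 0,"ry": 0,"rz": 0,"jaw": 6},
  {"x": 0,"y": 0,"z": 1.4,"rx": 0,"ry": 0,"rz": 0,"jaw": 6},
])

```text
clock: 2.5
tool_pos: [0.4614, -0.2478, 0.0347]
eef_rot: [0.995, 0.101, -0.001, -0.001]
contact_force: [0.5, 1.0, 0.4]
opening: 0.68
finger_force: 0.0
```

Emit:
send_rows([
  {"x": 0,"y": 0,"z": 0,"rx": 0,"ry": 0,"rz": 0,"jaw": 3},
  {"x": 0,"y": 0,"z": 0,"rx": 0,"ry": 0,"rz": 0,"jaw": 1.6},
  {"x": 0,"y": 0,"z": 0,"rx": 0,"ry": 0,"rz": 0,"jaw": 0.6},
  {"x": 0,"y": 0,"z": 0,"rx": 0,"ry": 0,"rz": 0,"jaw": 0.6},
  {"x": 0,"y": 0,"z": 0,"rx": 0,"ry": 0,"rz": 0,"jaw": 0.6},
], grip_force=45)

```text
clock: 3.0
tool_pos: [0.4629, -0.2484, 0.0377]
eef_rot: [0.995, 0.101, 0.001, 0.0]
contact_force: [-1.4, 0.5, 0.4]
opening: 0.254
finger_force: 0.0
```

Emit:
send_rows([
  {"x": 0,"y": 0,"z": 0,"rx": 0,"ry": 0,"rz": 0,"jaw": 0.6},
  {"x": 0,"y": 0,"z": 0,"rx": 0,"ry": 0,"rz": 0,"jaw": 0.6},
  {"x": 0,"y": 0,"z": 0,"rx": 0,"ry": 0,"rz": 0,"jaw": 0.6},
  {"x": 0,"y": 0,"z": 0,"rx": 0,"ry": 0,"rz": 0,"jaw": 0.6},
  {"x": 0,"y": 0,"z": 0,"rx": 0,"ry": 0,"rz": 0,"jaw": 0.6},
])

```text
clock: 3.5
tool_pos: [0.4627, -0.2482, 0.0372]
eef_rot: [0.995, 0.101, 0.0, 0.0]
contact_force: [-0.3, 0.3, 5.7]
opening: 0.133
finger_force: 44.8
```

Emit:
send_rows([
  {"x": 0,"y": 0,"z": -0.7,"rx": 0,"ry": 0,"rz": 0,"jaw": 0.6},
  {"x": 0,"y": 0,"z": -1.4,"rx": 0,"ry": 0,"rz": 0,"jaw": 0.6},
  {"x": 0,"y": 0,"z": -1.7,"rx": 0,"ry": 0,"rz": 0,"jaw": 0.6},
  {"x": 0,"y": 0,"z": -1.4,"rx": 0,"ry": 0,"rz": 0,"jaw": 0.6},
  {"x": 0,"y": 0,"z": -0.8,"rx": 0,"ry": 0,"rz": 0,"jaw": 0.6},
])

```text
clock: 4.0
tool_pos: [0.4626, -0.2484, 0.0983]
eef_rot: [0.995, 0.101, 0.001, 0.0]
contact_force: [0.1, 0.3, -3.0]
opening: 0.135
finger_force: 44.8
```

Run:
```python
from h import *
go(.515,.022,.097,np.radians(0.5))
```

```text
t 4.0 p [ 462.6 -248.4   98.3] shift cm [ 10.57 -25.43   0.12] rotvec [ 0.0008 -0.0012  0.1939] F [ 0.1  0.3 -3. ] ff 44.8
```

Emit:
send_rows([
  {"x": 0.6,"y": -1.4,"z": 0,"rx": 0,"ry": 0,"rz": 0,"jaw": 0.6},
  {"x": 1.1,"y": -2.6,"z": 0,"rx": 0,"ry": 0,"rz": 0,"jaw": 0.6},
  {"x": 1.1,"y": -2.6,"z": 0,"rx": 0,"ry": 0,"rz": 0,"jaw": 0.6},
  {"x": 1.1,"y": -2.6,"z": 0,"rx": 0,"ry": 0,"rz": 0,"jaw": 0.6},
  {"x": 1.1,"y": -2.6,"z": 0,"rx": 0,"ry": 0,"rz": 0,"jaw": 0.6},
])

```text
clock: 4.5
tool_pos: [0.4875, -0.1214, 0.0969]
eef_rot: [0.995, 0.101, -0.0, -0.0]
contact_force: [0.0, 0.2, -3.6]
opening: 0.135
finger_force: 44.8
```

Emit:
send_rows([
  {"x": 1.1,"y": -2.6,"z": 0,"rx": 0,"ry": 0,"rz": 0,"jaw": 0.6},
  {"x": 1.1,"y": -2.6,"z": 0,"rx": 0,"ry": 0,"rz": 0,"jaw": 0.6},
  {"x": 1.1,"y": -2.6,"z": 0,"rx": 0,"ry": 0,"rz": 0,"jaw": 0.6},
  {"x": 1.1,"y": -2.6,"z": 0,"rx": 0,"ry": 0,"rz": 0,"jaw": 0.6},
  {"x": 1.1,"y": -2.6,"z": 0,"rx": 0,"ry": 0,"rz": 0,"jaw": 0.6},
])

```text
clock: 5.0
tool_pos: [0.5152, 0.0172, 0.0969]
eef_rot: [0.995, 0.101, -0.0, -0.0]
contact_force: [0.1, -0.5, -2.9]
opening: 0.13
finger_force: 44.8
```

Emit:
send_rows([
  {"x": 0,"y": -0.6,"z": 0,"rx": 0,"ry": 0,"rz": 0,"jaw": 0.6},
  {"x": 0,"y": 0,"z": 0,"rx": 0,"ry": 0,"rz": 0.1,"jaw": 0.6},
  {"x": 0,"y": 0,"z": 0,"rx": 0,"ry": 0,"rz": 0.094,"jaw": 0.6},
  {"x": 0,"y": 0,"z": 0,"rx": 0,"ry": 0,"rz": 0,"jaw": 0.6},
  {"x": 0,"y": 0,"z": 0,"rx": 0,"ry": 0,"rz": 0,"jaw": 0.6},
])

```text
clock: 5.5
tool_pos: [0.5138, 0.0213, 0.0968]
eef_rot: [1.0, 0.005, -0.0, 0.0]
contact_force: [-0.3, -0.5, -4.4]
opening: 0.135
finger_force: 44.8
```

Run:
```python
from h import *
go(.515,.022,.097,np.radians(0.5))
w=snapshot("wrist"); save(w,"w3"); print(np.round(w["extrinsics"],3))
```

```text
t 5.5 p [513.8  21.3  96.8] shift cm [ 0.12 -0.07 -0.02] rotvec [0.0004 0.0004 0.0017] F [-0.3 -0.5 -4.4] ff 44.8
[[ 0.012  0.964  0.267  0.582]
 [-1.     0.011  0.003  0.021]
 [ 0.    -0.267  0.964  0.233]
 [ 0.     0.     0.     1.   ]]
```

View pics/w3.png

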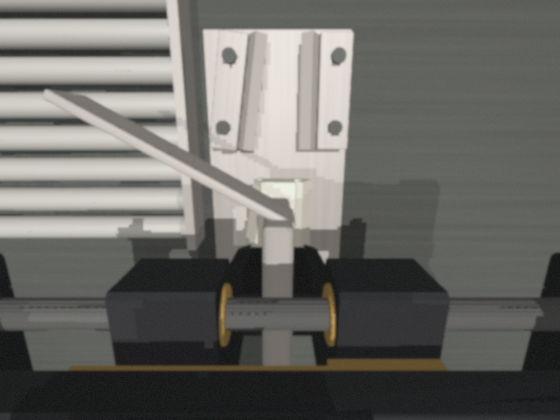

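The wrist view looks straight along the way. Bed edges run at columns 204–352 (row 30) and about 212–345 (row 180), with the mouth ends of the cheeks at row 150: left cheek at (213..252), right at (299..347). The foot's leading end is near (285,185).

Run:
```python
from h import *
w=snapshot("wrist"); r=lambda u,v,z:np.round(onz(w,u,v,z)*1000,1)
g=w["img"].astype(int).sum(2)//3
for row in (60,100,140,165): print(row,g[row,198:360].tolist())
print("bed far L,R",r(204,30,.008),r(352,30,.008),"mouth cheek R",r(319,149,.025),r(350,149,.025),"L",r(212,149,.025))
```

```text
60 [84, 87, 91, 97, 96, 110, 145, 186, 207, 214, 213, 211, 212, 213, 214, 214, 215, 212, 207, 205, 210, 212, 212, 204, 183, 149, 121, 110, 112, 111, 110, 111, 110, 111, 110, 106, 102, 131, 177, 205, 216, 220, 222, 222, 223, 220, 203, 171, 134, 127, 140, 148, 150, 153, 162, 174, 183, 185, 185, 185, 185, 186, 184, 185, 184, 180, 178, 185, 198, 203, 206, 211, 219, 226, 228, 228, 228, 227, 227, 227, 227, 228, 227, 227, 227, 227, 227, 228, 227, 227, 225, 226, 227, 228, 228, 227, 226, 224, 217, 199, 170, 156, 162, 173, 181, 182, 182, 182, 183, 181, 183, 182, 182, 179, 171, 161, 157, 155, 155, 150, 136, 139, 177, 207, 221, 224, 225, 225, 223, 222, 221, 217, 205, 174, 124, 97, 102, 109, 113, 113, 113, 113, 112, 113, 117, 134, 161, 188, 208, 216, 218, 218, 211, 188, 151, 113, 98, 97, 96, 95, 96, 96]
100 [85, 87, 87, 88, 94, 99, 98, 103, 133, 175, 203, 212, 213, 212, 209, 206, 206, 209, 209, 210, 210, 212, 211, 212, 213, 214, 213, 212, 212, 212, 213, 214, 215, 214, 214, 214, 215, 216, 217, 218, 218, 214, 198, 166, 135, 135, 145, 150, 151, 157, 167, 180, 186, 187, 188, 187, 187, 186, 187, 186, 
[... 1528 characters left out ...]
 211, 210, 209, 208, 208, 209, 210, 210, 211, 209, 209, 209, 209, 210, 212, 211, 208, 206, 205, 205, 202, 197, 190, 190, 190, 191, 192, 193, 195, 198, 200, 201, 201, 202, 204, 208, 211, 212, 212, 211, 211, 212, 212, 211, 213, 213, 213, 212, 211, 210, 209, 210, 210, 211, 211, 211, 211, 209, 209, 209, 210, 210, 209, 209, 208, 209, 212, 212, 213, 212, 210, 209, 207, 208, 207, 209, 209, 209, 210, 210, 208, 207, 206, 206, 206, 205, 205, 206, 207, 208, 209, 208, 208, 208, 208, 207, 205, 205, 205, 202, 190, 161, 122, 101, 98, 99, 98, 97, 98, 95, 97, 97, 98, 97, 98, 98, 97]
bed far L,R [641.7  69.5   8. ] [642.8 -26.7   8. ] mouth cheek R [567.8  -6.6  25. ] [568.  -27.1  25. ] L [567.   64.2  25. ]
```

Emit:
send_rows([
  {"x": 0,"y": -0.13,"z": 0.8,"rx": 0,"ry": 0,"rz": 0,"jaw": 0.6},
  {"x": 0,"y": 0,"z": 1.5,"rx": 0,"ry": 0,"rz": 0,"jaw": 0.6},
  {"x": 0,"y": 0,"z": 1.5,"rx": 0,"ry": 0,"rz": 0,"jaw": 0.6},
  {"x": 0,"y": 0,"z": 0.8,"rx": 0,"ry": 0,"rz": 0,"jaw": 0.6},
  {"x": 0,"y": 0,"z": 0.3,"rx": 0,"ry": 0,"rz": 0,"jaw": 0.6},
])

```text
clock: 6.1
tool_pos: [0.5135, 0.0231, 0.0466]
eef_rot: [1.0, 0.005, -0.001, 0.0]
contact_force: [-0.4, 1.3, -3.1]
opening: 0.132
finger_force: 44.8
```

Emit:
send_rows([
  {"x": 0,"y": 0,"z": 0.1,"rx": 0,"ry": 0,"rz": 0,"jaw": 0.6},
  {"x": 0,"y": 0,"z": 0.05,"rx": 0,"ry": 0,"rz": 0,"jaw": 0.6},
  {"x": 0,"y": 0,"z": 0.05,"rx": 0,"ry": 0,"rz": 0,"jaw": 0.6},
  {"x": 0,"y": 0,"z": 0,"rx": 0,"ry": 0,"rz": 0,"jaw": 0.6},
  {"x": 0,"y": 0,"z": 0,"rx": 0,"ry": 0,"rz": 0,"jaw": 0.6},
])

```text
clock: 6.6
tool_pos: [0.5142, 0.0231, 0.046]
eef_rot: [1.0, 0.004, 0.0, 0.0]
contact_force: [0.4, -0.1, -4.3]
opening: 0.135
finger_force: 44.8
```

Emit:
send_rows([
  {"x": 0,"y": 0,"z": 0.05,"rx": 0,"ry": 0,"rz": 0,"jaw": 0.6},
  {"x": 0,"y": 0,"z": 0.03,"rx": 0,"ry": 0,"rz": 0,"jaw": 0.6},
  {"x": 0,"y": 0,"z": 0,"rx": 0,"ry": 0,"rz": 0,"jaw": 0.6},
  {"x": 0,"y": 0,"z": 0,"rx": 0,"ry": 0,"rz": 0,"jaw": 0.6},
  {"x": 0,"y": 0,"z": 0,"rx": 0,"ry": 0,"rz": 0,"jaw": 0.6},
])

```text
clock: 7.1
tool_pos: [0.5142, 0.0231, 0.0452]
eef_rot: [1.0, 0.004, 0.0, 0.0]
contact_force: [-1.2, -0.6, 3.7]
opening: 0.131
finger_force: 44.8
```

Emit:
send_rows([
  {"x": 0,"y": 0,"z": 0.03,"rx": 0,"ry": 0,"rz": 0,"jaw": 0.6},
  {"x": 0,"y": 0,"z": 0,"rx": 0,"ry": 0,"rz": 0,"jaw": 0.6},
  {"x": 0,"y": 0,"z": 0,"rx": 0,"ry": 0,"rz": 0,"jaw": 0.6},
  {"x": 0,"y": 0,"z": 0,"rx": 0,"ry": 0,"rz": 0,"jaw": 0.6},
  {"x": 0,"y": 0,"z": 0,"rx": 0,"ry": 0,"rz": 0,"jaw": 0.6},
])

```text
clock: 7.6
tool_pos: [0.5142, 0.0231, 0.0452]
eef_rot: [1.0, 0.004, 0.0, -0.0]
contact_force: [-1.4, -0.6, 6.9]
opening: 0.133
finger_force: 44.8
```

Run:
```python
from h import *
go(.515,.022,.045,np.radians(0.6))
```

```text
t 7.6 p [514.2  23.1  45.2] shift cm [0.08 0.11 0.02] rotvec [-0.     -0.0006 -0.0017] F [-1.4 -0.6  6.9] ff 44.8
```

Emit:
send_rows([
  {"x": 0.3,"y": 0,"z": -0.04,"rx": 0,"ry": 0,"rz": 0,"jaw": 0.6},
  {"x": 0.5,"y": 0,"z": 0,"rx": 0,"ry": 0,"rz": 0,"jaw": 0.6},
  {"x": 0.5,"y": 0,"z": 0,"rx": 0,"ry": 0,"rz": 0,"jaw": 0.6},
  {"x": 0.3,"y": 0,"z": 0,"rx": 0,"ry": 0,"rz": 0,"jaw": 0.6},
  {"x": 0,"y": 0,"z": 0,"rx": 0,"ry": 0,"rz": 0,"jaw": 0.6},
])

```text
clock: 8.1
tool_pos: [0.5314, 0.0232, 0.0452]
eef_rot: [1.0, 0.004, 0.001, 0.0]
contact_force: [-0.5, 1.0, 5.1]
opening: 0.131
finger_force: 44.8
```

Emit:
send_rows([
  {"x": 0.4,"y": 0,"z": 0,"rx": 0,"ry": 0,"rz": 0,"jaw": 0.6},
  {"x": 0.5,"y": 0,"z": 0,"rx": 0,"ry": 0,"rz": 0,"jaw": 0.6},
  {"x": 0.5,"y": 0,"z": 0,"rx": 0,"ry": 0,"rz": 0,"jaw": 0.6},
  {"x": 0.5,"y": 0,"z": 0,"rx": 0,"ry": 0,"rz": 0,"jaw": 0.6},
  {"x": 0,"y": 0,"z": 0,"rx": 0,"ry": 0,"rz": 0,"jaw": 0.6},
])

```text
clock: 8.6
tool_pos: [0.5505, 0.0234, 0.0452]
eef_rot: [1.0, 0.004, 0.001, 0.0]
contact_force: [0.8, -0.6, 4.8]
opening: 0.128
finger_force: 44.8
```

Emit:
send_rows([
  {"x": 0,"y": 0,"z": 0,"rx": 0,"ry": 0,"rz": 0,"jaw": 0.6},
  {"x": 0,"y": 0.1,"z": 0,"rx": 0,"ry": 0,"rz": 0,"jaw": 0.6},
  {"x": 0,"y": 0,"z": 0,"rx": 0,"ry": 0,"rz": 0,"jaw": 0.6},
  {"x": 0,"y": 0,"z": 0,"rx": 0,"ry": 0,"rz": 0,"jaw": 0.6},
  {"x": 0,"y": 0,"z": 0,"rx": 0,"ry": 0,"rz": 0,"jaw": 0.6},
])

```text
clock: 9.1
tool_pos: [0.5496, 0.0226, 0.0452]
eef_rot: [1.0, 0.004, 0.001, -0.0]
contact_force: [2.2, 1.2, 4.9]
opening: 0.126
finger_force: 44.8
```

Run:
```python
from h import *
go(.552,.022,.045,np.radians(0.6))
w=snapshot("wrist"); b=snapshot("scene")
im=np.hstack([cv2.resize(w["img"][0:300,100:460],(480,400)),cv2.resize(b["img"][225:325,230:310],(320,400))])
cv2.imwrite("pics/in1.png",im[:,:,::-1])
```

```text
t 9.1 p [549.6  22.6  45.2] shift cm [0.24 0.06 0.02] rotvec [-0.0002 -0.0013 -0.0016] F [2.2 1.2 4.9] ff 44.8
```

View pics/in1.png

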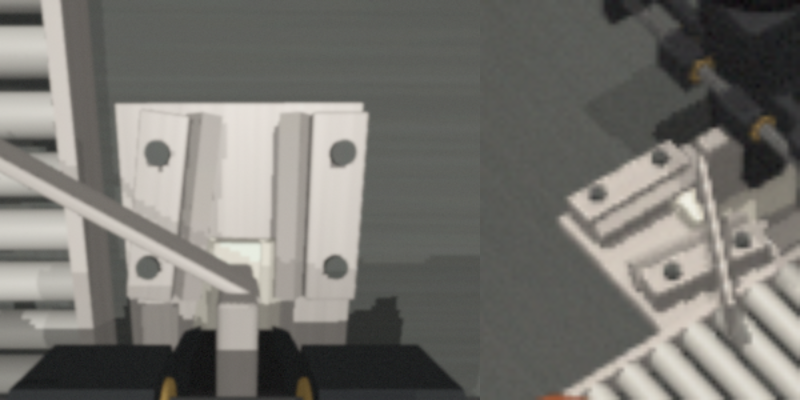

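The foot's nose is in the way between both cheeks, with a small gap on the straight side. I'll nudge it towards -y until it touches, then slide in.

Emit:
send_rows([
  {"x": 0,"y": 0.1,"z": 0,"rx": 0,"ry": 0,"rz": 0,"jaw": 0.6},
  {"x": 0,"y": 0,"z": -0.02,"rx": 0,"ry": 0,"rz": 0,"jaw": 0.6},
  {"x": 0,"y": 0,"z": 0,"rx": 0,"ry": 0,"rz": 0,"jaw": 0.6},
  {"x": 0,"y": 0,"z": 0,"rx": 0,"ry": 0,"rz": 0,"jaw": 0.6},
  {"x": 0,"y": 0,"z": 0,"rx": 0,"ry": 0,"rz": 0,"jaw": 0.6},
])

```text
clock: 9.7
tool_pos: [0.5491, 0.0216, 0.0452]
eef_rot: [1.0, 0.004, 0.0, -0.0]
contact_force: [1.0, 1.7, 4.2]
opening: 0.132
finger_force: 44.8
```

Emit:
send_rows([
  {"x": 0,"y": 0.1,"z": 0,"rx": 0,"ry": 0,"rz": 0,"jaw": 0.6},
  {"x": 0,"y": 0,"z": 0,"rx": 0,"ry": 0,"rz": 0,"jaw": 0.6},
  {"x": 0,"y": 0,"z": 0,"rx": 0,"ry": 0,"rz": 0,"jaw": 0.6},
  {"x": 0,"y": 0,"z": 0,"rx": 0,"ry": 0,"rz": 0,"jaw": 0.6},
  {"x": 0,"y": 0,"z": 0,"rx": 0,"ry": 0,"rz": 0,"jaw": 0.6},
])

```text
clock: 10.2
tool_pos: [0.5489, 0.0205, 0.0452]
eef_rot: [1.0, 0.004, -0.0, -0.0]
contact_force: [1.6, 1.6, 5.0]
opening: 0.133
finger_force: 44.8
```

Emit:
send_rows([
  {"x": 0.4,"y": 0,"z": 0,"rx": 0,"ry": 0,"rz": 0,"jaw": 0.6},
  {"x": 0.5,"y": 0,"z": 0,"rx": 0,"ry": 0,"rz": 0,"jaw": 0.6},
  {"x": 0.3,"y": 0,"z": 0,"rx": 0,"ry": 0,"rz": 0,"jaw": 0.6},
  {"x": 0,"y": 0,"z": 0,"rx": 0,"ry": 0,"rz": 0,"jaw": 0.6},
  {"x": 0,"y": 0,"z": 0,"rx": 0,"ry": 0,"rz": 0,"jaw": 0.6},
])

```text
clock: 10.7
tool_pos: [0.5602, 0.02, 0.0452]
eef_rot: [1.0, 0.004, -0.001, 0.0]
contact_force: [-0.5, 0.8, 6.6]
opening: 0.132
finger_force: 44.8
```

Emit:
send_rows([
  {"x": 0.2,"y": 0,"z": 0,"rx": 0,"ry": 0,"rz": 0,"jaw": 0.6},
  {"x": 0.2,"y": 0,"z": 0,"rx": 0,"ry": 0,"rz": 0,"jaw": 0.6},
  {"x": 0.2,"y": 0,"z": 0,"rx": 0,"ry": 0,"rz": 0,"jaw": 0.6},
  {"x": 0.2,"y": 0,"z": 0,"rx": 0,"ry": 0,"rz": 0,"jaw": 0.6},
  {"x": 0,"y": 0,"z": 0,"rx": 0,"ry": 0,"rz": 0,"jaw": 0.6},
])

```text
clock: 11.2
tool_pos: [0.5677, 0.0201, 0.0452]
eef_rot: [1.0, 0.004, -0.001, 0.0]
contact_force: [-1.4, 0.4, 8.0]
opening: 0.131
finger_force: 44.8
```

Emit:
send_rows([
  {"x": 0.2,"y": 0,"z": -0.05,"rx": 0,"ry": 0,"rz": 0,"jaw": 0.6},
  {"x": 0.2,"y": 0,"z": 0,"rx": 0,"ry": 0,"rz": 0,"jaw": 0.6},
  {"x": 0.2,"y": 0,"z": 0,"rx": 0,"ry": 0,"rz": 0,"jaw": 0.6},
  {"x": 0,"y": 0,"z": 0,"rx": 0,"ry": 0,"rz": 0,"jaw": 0.6},
  {"x": 0,"y": 0,"z": 0,"rx": 0,"ry": 0,"rz": 0,"jaw": 0.6},
])

```text
clock: 11.7
tool_pos: [0.5751, 0.0204, 0.0453]
eef_rot: [1.0, 0.004, -0.0, 0.0]
contact_force: [-0.2, 0.5, -2.1]
opening: 0.133
finger_force: 44.8
```

Emit:
send_rows([
  {"x": 0.1,"y": 0,"z": 0,"rx": 0,"ry": 0,"rz": 0,"jaw": 0.6},
  {"x": 0.1,"y": 0,"z": 0,"rx": 0,"ry": 0,"rz": 0,"jaw": 0.6},
  {"x": 0.1,"y": 0,"z": 0,"rx": 0,"ry": 0,"rz": 0,"jaw": 0.6},
  {"x": 0,"y": 0,"z": 0,"rx": 0,"ry": 0,"rz": 0,"jaw": 0.6},
  {"x": 0,"y": 0,"z": 0,"rx": 0,"ry": 0,"rz": 0,"jaw": 0.6},
])

```text
clock: 12.2
tool_pos: [0.578, 0.0207, 0.0456]
eef_rot: [1.0, 0.004, -0.0, 0.0]
contact_force: [0.8, 0.7, -3.2]
opening: 0.132
finger_force: 44.8
```

Emit:
send_rows([
  {"x": 0.1,"y": 0,"z": 0.04,"rx": 0,"ry": 0,"rz": 0,"jaw": 0.6},
  {"x": 0.1,"y": 0,"z": 0,"rx": 0,"ry": 0,"rz": 0,"jaw": 0.6},
  {"x": 0.1,"y": 0,"z": 0,"rx": 0,"ry": 0,"rz": 0,"jaw": 0.6},
  {"x": 0,"y": 0,"z": 0,"rx": 0,"ry": 0,"rz": 0,"jaw": 0.6},
  {"x": 0,"y": 0,"z": 0,"rx": 0,"ry": 0,"rz": 0,"jaw": 0.6},
])

```text
clock: 12.7
tool_pos: [0.5811, 0.0207, 0.0453]
eef_rot: [1.0, 0.004, 0.0, 0.0]
contact_force: [0.1, 0.2, -4.5]
opening: 0.13
finger_force: 44.8
```

Emit:
send_rows([
  {"x": 0.1,"y": 0,"z": 0,"rx": 0,"ry": 0,"rz": 0,"jaw": 0.6},
  {"x": 0.1,"y": 0,"z": 0,"rx": 0,"ry": 0,"rz": 0,"jaw": 0.6},
  {"x": 0,"y": 0,"z": 0,"rx": 0,"ry": 0,"rz": 0,"jaw": 0.6},
  {"x": 0,"y": 0,"z": 0,"rx": 0,"ry": 0,"rz": 0,"jaw": 0.6},
  {"x": 0,"y": 0,"z": 0,"rx": 0,"ry": 0,"rz": 0,"jaw": 0.6},
])

```text
clock: 13.2
tool_pos: [0.5831, 0.0207, 0.0453]
eef_rot: [1.0, 0.004, 0.0, 0.0]
contact_force: [-0.2, -0.4, -4.3]
opening: 0.134
finger_force: 44.8
```

Emit:
send_rows([
  {"x": 0.1,"y": 0,"z": 0,"rx": 0,"ry": 0,"rz": 0,"jaw": 0.6},
  {"x": 0.1,"y": 0,"z": 0,"rx": 0,"ry": 0,"rz": 0,"jaw": 0.6},
  {"x": 0,"y": 0,"z": 0,"rx": 0,"ry": 0,"rz": 0,"jaw": 0.6},
  {"x": 0,"y": 0,"z": 0,"rx": 0,"ry": 0,"rz": 0,"jaw": 0.6},
  {"x": 0,"y": 0,"z": 0,"rx": 0,"ry": 0,"rz": 0,"jaw": 0.6},
])

```text
clock: 13.7
tool_pos: [0.5851, 0.0207, 0.0453]
eef_rot: [1.0, 0.004, 0.0, 0.0]
contact_force: [0.0, 0.2, -3.2]
opening: 0.133
finger_force: 44.8
```

Emit:
send_rows([
  {"x": 0.1,"y": 0,"z": 0,"rx": 0,"ry": 0,"rz": 0,"jaw": 0.6},
  {"x": 0.1,"y": 0,"z": 0,"rx": 0,"ry": 0,"rz": 0,"jaw": 0.6},
  {"x": 0,"y": 0,"z": 0,"rx": 0,"ry": 0,"rz": 0,"jaw": 0.6},
  {"x": 0,"y": 0,"z": 0,"rx": 0,"ry": 0,"rz": 0,"jaw": 0.6},
  {"x": 0,"y": 0,"z": 0,"rx": 0,"ry": 0,"rz": 0,"jaw": 0.6},
])

```text
clock: 14.2
tool_pos: [0.5871, 0.0207, 0.0453]
eef_rot: [1.0, 0.004, 0.0, 0.0]
contact_force: [-0.1, 0.4, -3.2]
opening: 0.135
finger_force: 44.8
```

Emit:
send_rows([
  {"x": 0.1,"y": 0,"z": 0,"rx": 0,"ry": 0,"rz": 0,"jaw": 0.6},
  {"x": 0.1,"y": 0,"z": 0,"rx": 0,"ry": 0,"rz": 0,"jaw": 0.6},
  {"x": 0,"y": 0,"z": 0,"rx": 0,"ry": 0,"rz": 0,"jaw": 0.6},
  {"x": 0,"y": 0,"z": 0,"rx": 0,"ry": 0,"rz": 0,"jaw": 0.6},
  {"x": 0,"y": 0,"z": 0,"rx": 0,"ry": 0,"rz": 0,"jaw": 0.6},
])

```text
clock: 14.7
tool_pos: [0.5891, 0.0207, 0.0453]
eef_rot: [1.0, 0.004, 0.0, 0.0]
contact_force: [-0.8, 0.1, -2.5]
opening: 0.13
finger_force: 44.8
```

Emit:
send_rows([
  {"x": 0.1,"y": 0,"z": 0,"rx": 0,"ry": 0,"rz": 0,"jaw": 0.6},
  {"x": 0,"y": 0,"z": 0,"rx": 0,"ry": 0,"rz": 0,"jaw": 0.6},
  {"x": 0,"y": 0,"z": 0,"rx": 0,"ry": 0,"rz": 0,"jaw": 0.6},
  {"x": 0,"y": 0,"z": 0,"rx": 0,"ry": 0,"rz": 0,"jaw": 0.6},
  {"x": 0,"y": 0,"z": 0,"rx": 0,"ry": 0,"rz": 0,"jaw": 0.6},
])

```text
clock: 15.2
tool_pos: [0.5901, 0.0207, 0.0453]
eef_rot: [1.0, 0.004, 0.0, 0.0]
contact_force: [0.3, -0.2, -4.3]
opening: 0.134
finger_force: 44.8
```

Emit:
send_rows([
  {"x": 0.1,"y": 0,"z": 0,"rx": 0,"ry": 0,"rz": 0,"jaw": 0.6},
  {"x": 0.1,"y": 0,"z": 0,"rx": 0,"ry": 0,"rz": 0,"jaw": 0.6},
  {"x": 0,"y": 0,"z": 0,"rx": 0,"ry": 0,"rz": 0,"jaw": 0.6},
  {"x": 0,"y": 0,"z": 0,"rx": 0,"ry": 0,"rz": 0,"jaw": 0.6},
  {"x": 0,"y": 0,"z": 0,"rx": 0,"ry": 0,"rz": 0,"jaw": 0.6},
])

```text
clock: 15.7
tool_pos: [0.5922, 0.0206, 0.0453]
eef_rot: [1.0, 0.004, 0.0, 0.0]
contact_force: [0.8, -1.0, -3.9]
opening: 0.128
finger_force: 44.8
```

Emit:
send_rows([
  {"x": 0.1,"y": 0,"z": 0,"rx": 0,"ry": 0,"rz": 0,"jaw": 0.6},
  {"x": 0,"y": 0,"z": 0,"rx": 0,"ry": 0,"rz": 0,"jaw": 0.6},
  {"x": 0,"y": 0,"z": 0,"rx": 0,"ry": 0,"rz": 0,"jaw": 0.6},
  {"x": 0,"y": 0,"z": 0,"rx": 0,"ry": 0,"rz": 0,"jaw": 0.6},
  {"x": 0,"y": 0,"z": 0,"rx": 0,"ry": 0,"rz": 0,"jaw": 0.6},
])

```text
clock: 16.2
tool_pos: [0.5931, 0.0206, 0.0453]
eef_rot: [1.0, 0.004, 0.0, 0.0]
contact_force: [-0.1, -1.6, -3.5]
opening: 0.133
finger_force: 44.7
```

Emit:
send_rows([
  {"x": 0.1,"y": 0,"z": 0,"rx": 0,"ry": 0,"rz": 0,"jaw": 0.6},
  {"x": 0,"y": 0,"z": 0,"rx": 0,"ry": 0,"rz": 0,"jaw": 0.6},
  {"x": 0,"y": 0,"z": 0,"rx": 0,"ry": 0,"rz": 0,"jaw": 0.6},
  {"x": 0,"y": 0,"z": 0,"rx": 0,"ry": 0,"rz": 0,"jaw": 0.6},
  {"x": 0,"y": 0,"z": 0,"rx": 0,"ry": 0,"rz": 0,"jaw": 0.6},
])

```text
clock: 16.7
tool_pos: [0.5941, 0.0206, 0.0453]
eef_rot: [1.0, 0.004, 0.0, 0.0]
contact_force: [-0.6, -1.5, -2.3]
opening: 0.132
finger_force: 44.8
```

Emit:
send_rows([
  {"x": 0.1,"y": 0.05,"z": 0,"rx": 0,"ry": 0,"rz": 0,"jaw": 0.6},
  {"x": 0,"y": 0,"z": 0,"rx": 0,"ry": 0,"rz": 0,"jaw": 0.6},
  {"x": 0,"y": 0,"z": 0,"rx": 0,"ry": 0,"rz": 0,"jaw": 0.6},
  {"x": 0,"y": 0,"z": 0,"rx": 0,"ry": 0,"rz": 0,"jaw": 0.6},
  {"x": 0,"y": 0,"z": 0,"rx": 0,"ry": 0,"rz": 0,"jaw": 0.6},
])

```text
clock: 17.2
tool_pos: [0.595, 0.0204, 0.0453]
eef_rot: [1.0, 0.004, -0.0, -0.0]
contact_force: [-1.2, -1.9, -1.8]
opening: 0.13
finger_force: 44.8
```

Emit:
send_rows([
  {"x": 0.1,"y": 0.02,"z": 0,"rx": 0,"ry": 0,"rz": 0,"jaw": 0.6},
  {"x": 0,"y": 0,"z": 0,"rx": 0,"ry": 0,"rz": 0,"jaw": 0.6},
  {"x": 0,"y": 0,"z": 0,"rx": 0,"ry": 0,"rz": 0,"jaw": 0.6},
  {"x": 0,"y": 0,"z": 0,"rx": 0,"ry": 0,"rz": 0,"jaw": 0.6},
  {"x": 0,"y": 0,"z": 0,"rx": 0,"ry": 0,"rz": 0,"jaw": 0.6},
])

```text
clock: 17.7
tool_pos: [0.5958, 0.0203, 0.0453]
eef_rot: [1.0, 0.005, -0.0, -0.0]
contact_force: [-2.1, -0.9, -0.5]
opening: 0.133
finger_force: 44.8
```

Emit:
send_rows([
  {"x": 0.1,"y": 0.02,"z": 0,"rx": 0,"ry": 0,"rz": 0,"jaw": 0.6},
  {"x": 0,"y": 0,"z": 0,"rx": 0,"ry": 0,"rz": 0,"jaw": 0.6},
  {"x": 0,"y": 0,"z": 0,"rx": 0,"ry": 0,"rz": 0,"jaw": 0.6},
  {"x": 0,"y": 0,"z": 0,"rx": 0,"ry": 0,"rz": 0,"jaw": 0.6},
  {"x": 0,"y": 0,"z": 0,"rx": 0,"ry": 0,"rz": 0,"jaw": 0.6},
])

```text
clock: 18.2
tool_pos: [0.597, 0.0202, 0.0453]
eef_rot: [1.0, 0.005, -0.0, -0.0]
contact_force: [-3.3, 0.3, -0.9]
opening: 0.129
finger_force: 44.8
```

Emit:
send_rows([
  {"x": 0.1,"y": 0,"z": 0,"rx": 0,"ry": 0,"rz": 0,"jaw": 0.6},
  {"x": 0,"y": 0,"z": 0,"rx": 0,"ry": 0,"rz": 0,"jaw": 0.6},
  {"x": 0,"y": 0,"z": 0,"rx": 0,"ry": 0,"rz": 0,"jaw": 0.6},
  {"x": 0,"y": 0,"z": 0,"rx": 0,"ry": 0,"rz": 0,"jaw": 0.6},
  {"x": 0,"y": 0,"z": 0,"rx": 0,"ry": 0,"rz": 0,"jaw": 0.6},
])

```text
clock: 18.7
tool_pos: [0.598, 0.0202, 0.0453]
eef_rot: [1.0, 0.005, -0.0, -0.0]
contact_force: [-3.5, 0.9, -1.1]
opening: 0.132
finger_force: 44.8
```

Emit:
send_rows([
  {"x": 0.07,"y": 0,"z": 0,"rx": 0,"ry": 0,"rz": 0,"jaw": 0.6},
  {"x": 0,"y": 0,"z": 0,"rx": 0,"ry": 0,"rz": 0,"jaw": 0.6},
  {"x": 0,"y": 0,"z": 0,"rx": 0,"ry": 0,"rz": 0,"jaw": 0.6},
  {"x": 0,"y": 0,"z": 0,"rx": 0,"ry": 0,"rz": 0,"jaw": 0.6},
  {"x": 0,"y": 0,"z": 0,"rx": 0,"ry": 0,"rz": 0,"jaw": 0.6},
])

```text
clock: 19.2
tool_pos: [0.5986, 0.0201, 0.0453]
eef_rot: [1.0, 0.004, -0.0, -0.0]
contact_force: [-4.4, 1.5, -1.1]
opening: 0.132
finger_force: 44.9
```

Emit:
send_rows([
  {"x": 0.1,"y": 0,"z": 0,"rx": 0,"ry": 0,"rz": 0,"jaw": 0.6},
  {"x": 0,"y": 0,"z": 0,"rx": 0,"ry": 0,"rz": 0,"jaw": 0.6},
  {"x": 0,"y": 0,"z": 0,"rx": 0,"ry": 0,"rz": 0,"jaw": 0.6},
  {"x": 0,"y": 0,"z": 0,"rx": 0,"ry": 0,"rz": 0,"jaw": 0.6},
  {"x": 0,"y": 0,"z": 0,"rx": 0,"ry": 0,"rz": 0,"jaw": 0.6},
])

```text
clock: 19.7
tool_pos: [0.5997, 0.02, 0.0453]
eef_rot: [1.0, 0.004, -0.0, 0.0]
contact_force: [-4.6, 1.5, -0.6]
opening: 0.129
finger_force: 44.9
```

Emit:
send_rows([
  {"x": 0.07,"y": 0,"z": 0,"rx": 0,"ry": 0,"rz": 0,"jaw": 0.6},
  {"x": 0,"y": 0,"z": 0,"rx": 0,"ry": 0,"rz": 0,"jaw": 0.6},
  {"x": 0,"y": 0,"z": 0,"rx": 0,"ry": 0,"rz": 0,"jaw": 0.6},
  {"x": 0,"y": 0,"z": 0,"rx": 0,"ry": 0,"rz": 0,"jaw": 0.6},
  {"x": 0,"y": 0,"z": 0,"rx": 0,"ry": 0,"rz": 0,"jaw": 0.6},
])

```text
clock: 20.2
tool_pos: [0.6001, 0.0201, 0.0453]
eef_rot: [1.0, 0.005, -0.0, 0.0]
contact_force: [-4.3, 0.6, 0.1]
opening: 0.136
finger_force: 44.9
```

Emit:
send_rows([
  {"x": 0.1,"y": 0,"z": 0,"rx": 0,"ry": 0,"rz": 0,"jaw": 0.6},
  {"x": 0,"y": 0,"z": 0,"rx": 0,"ry": 0,"rz": 0,"jaw": 0.6},
  {"x": 0,"y": 0,"z": 0,"rx": 0,"ry": 0,"rz": 0,"jaw": 0.6},
  {"x": 0,"y": 0,"z": 0,"rx": 0,"ry": 0,"rz": 0,"jaw": 0.6},
  {"x": 0,"y": 0,"z": 0,"rx": 0,"ry": 0,"rz": 0,"jaw": 0.6},
])

```text
clock: 20.7
tool_pos: [0.6009, 0.02, 0.0453]
eef_rot: [1.0, 0.005, -0.001, 0.0]
contact_force: [-6.4, 1.6, 0.5]
opening: 0.13
finger_force: 45.0
```

Emit:
send_rows([
  {"x": 0.1,"y": 0,"z": 0,"rx": 0,"ry": 0,"rz": 0,"jaw": 0.6},
  {"x": 0,"y": 0,"z": 0,"rx": 0,"ry": 0,"rz": 0,"jaw": 0.6},
  {"x": 0,"y": 0,"z": 0,"rx": 0,"ry": 0,"rz": 0,"jaw": 0.6},
  {"x": 0,"y": 0,"z": 0,"rx": 0,"ry": 0,"rz": 0,"jaw": 0.6},
  {"x": 0,"y": 0,"z": 0,"rx": 0,"ry": 0,"rz": 0,"jaw": 0.6},
])

```text
clock: 21.2
tool_pos: [0.6014, 0.0199, 0.0453]
eef_rot: [1.0, 0.005, -0.001, 0.0]
contact_force: [-7.3, 1.0, 1.4]
opening: 0.136
finger_force: 45.0
```

Run:
```python
from h import *
go(.602,.0202,.0453,np.radians(0.6)); print(np.round(get_state()["moment"],2))
```

```text
t 21.2 p [601.4  19.9  45.3] shift cm [ 0.06 -0.02 -0.  ] rotvec [ 0.0002  0.0022 -0.0013] F [-7.3  1.   1.4] ff 45.0
[0.4  1.28 0.33]
```

Emit:
send_rows([
  {"x": 0.1,"y": 0,"z": 0,"rx": 0,"ry": 0,"rz": 0,"jaw": 0.6},
  {"x": 0,"y": 0,"z": 0,"rx": 0,"ry": 0,"rz": 0,"jaw": 0.6},
  {"x": 0,"y": 0,"z": 0,"rx": 0,"ry": 0,"rz": 0,"jaw": 0.6},
  {"x": 0,"y": 0,"z": 0,"rx": 0,"ry": 0,"rz": 0,"jaw": 0.6},
  {"x": 0,"y": 0,"z": 0,"rx": 0,"ry": 0,"rz": 0,"jaw": 0.6},
])

```text
clock: 21.7
tool_pos: [0.6019, 0.0199, 0.0453]
eef_rot: [1.0, 0.005, -0.002, 0.0]
contact_force: [-8.1, 1.9, 3.1]
opening: 0.131
finger_force: 45.0
```

Emit:
send_rows([
  {"x": 0.1,"y": 0,"z": 0,"rx": 0,"ry": 0,"rz": 0,"jaw": 0.6},
  {"x": 0,"y": 0,"z": 0,"rx": 0,"ry": 0,"rz": 0,"jaw": 0.6},
  {"x": 0,"y": 0,"z": 0,"rx": 0,"ry": 0,"rz": 0,"jaw": 0.6},
  {"x": 0,"y": 0,"z": 0,"rx": 0,"ry": 0,"rz": 0,"jaw": 0.6},
  {"x": 0,"y": 0,"z": 0,"rx": 0,"ry": 0,"rz": 0,"jaw": 0.6},
])

```text
clock: 22.2
tool_pos: [0.6021, 0.0199, 0.0453]
eef_rot: [1.0, 0.005, -0.002, 0.0]
contact_force: [-8.3, 1.5, 4.2]
opening: 0.132
finger_force: 45.0
```

Emit:
send_rows([
  {"x": 0.1,"y": 0,"z": 0,"rx": 0,"ry": 0,"rz": 0,"jaw": 0.6},
  {"x": 0.05,"y": 0,"z": 0,"rx": 0,"ry": 0,"rz": 0,"jaw": 0.6},
  {"x": 0.05,"y": 0,"z": 0,"rx": 0,"ry": 0,"rz": 0,"jaw": 0.6},
  {"x": 0,"y": 0,"z": 0,"rx": 0,"ry": 0,"rz": 0,"jaw": 0.6},
  {"x": 0,"y": 0,"z": 0,"rx": 0,"ry": 0,"rz": 0,"jaw": 0.6},
])

```text
clock: 22.7
tool_pos: [0.6024, 0.0199, 0.0452]
eef_rot: [1.0, 0.005, -0.004, 0.0]
contact_force: [-12.0, 1.8, 7.1]
opening: 0.13
finger_force: 45.0
```

Run:
```python
from h import *
go(.602,.0202,.0453,np.radians(0.6)); print(np.round(get_state()["moment"],2),np.round(get_state()["eef_rot"],4))
```

```text
t 22.7 p [602.4  19.9  45.2] shift cm [-0.04 -0.03 -0.01] rotvec [ 0.0001  0.0084 -0.0013] F [-12.    1.8   7.1] ff 45.0
[0.34 2.24 0.3 ] [ 1.0e+00  4.6e-03 -4.2e-03  1.0e-04]
```

The push through the grip is at 12 N and starting to tip the tool. So I'll ease off, let go, and finish the seating push low on the tail face with closed fingers.

Emit:
send_rows([
  {"x": -0.15,"y": 0,"z": 0,"rx": 0,"ry": 0,"rz": 0,"jaw": 0.6},
  {"x": -0.1,"y": 0,"z": -0.05,"rx": 0,"ry": 0,"rz": 0,"jaw": 0.6},
  {"x": 0,"y": 0,"z": 0,"rx": 0,"ry": 0,"rz": 0,"jaw": 3.2},
  {"x": 0,"y": 0,"z": 0,"rx": 0,"ry": 0,"rz": 0,"jaw": 3.2},
  {"x": 0,"y": 0,"z": 0,"rx": 0,"ry": 0,"rz": 0,"jaw": 3.2},
])

```text
clock: 23.2
tool_pos: [0.6062, 0.0194, 0.0465]
eef_rot: [1.0, 0.004, 0.002, 0.0]
contact_force: [0.6, -0.1, 0.0]
opening: 0.362
finger_force: 0.0
```

Emit:
send_rows([
  {"x": 0,"y": 0,"z": 0,"rx": 0,"ry": 0,"rz": 0,"jaw": 3.2},
  {"x": 0,"y": 0,"z": -0.8,"rx": 0,"ry": 0,"rz": 0,"jaw": 3.2},
  {"x": 0,"y": 0,"z": -1.7,"rx": 0,"ry": 0,"rz": 0,"jaw": 3.2},
  {"x": 0,"y": 0,"z": -2,"rx": 0,"ry": 0,"rz": 0,"jaw": 3.2},
  {"x": 0,"y": 0,"z": -1,"rx": 0,"ry": 0,"rz": 0,"jaw": 3.2},
])

```text
clock: 23.7
tool_pos: [0.6052, 0.0199, 0.1029]
eef_rot: [1.0, 0.004, 0.002, 0.0]
contact_force: [0.2, 1.0, 0.3]
opening: 0.362
finger_force: 0.0
```

Run:
```python
from h import *
go(.538,.0198,.10,np.radians(0.6))
w=snapshot("wrist"); a=snapshot("scene");b=snapshot("side")
im=np.hstack([w["img"][0:420,100:460],cv2.resize(a["img"][225:325,230:330],(420,420))])
cv2.imwrite("pics/in2.png",im[:,:,::-1])
```

```text
t 23.7 p [605.2  19.9 102.9] shift cm [-6.72 -0.05  0.26] rotvec [ 0.0001 -0.0032 -0.0019] F [0.2 1.  0.3] ff 0.0
```

View pics/in2.png

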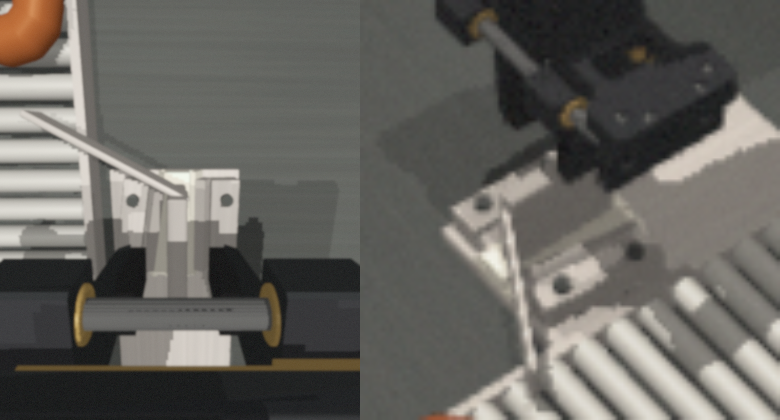

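The guide stands in the way with its web upright, its blade over the deck, and the doughnuts clear. Now I'll move back behind the tail, close the fingers and descend.

Emit:
send_rows([
  {"x": -1,"y": 0,"z": 0,"rx": 0,"ry": 0,"rz": 0,"jaw": 2},
  {"x": -2,"y": 0,"z": 0,"rx": 0,"ry": 0,"rz": 0,"jaw": 1},
  {"x": -2,"y": 0,"z": 0,"rx": 0,"ry": 0,"rz": 0,"jaw": 0},
  {"x": -1.6,"y": 0,"z": 0,"rx": 0,"ry": -0.003,"rz": 0,"jaw": 0},
  {"x": -0.6,"y": 0,"z": 0,"rx": 0,"ry": 0,"rz": 0,"jaw": 0},
], grip_force=20)

```text
clock: 24.35
tool_pos: [0.5296, 0.0193, 0.1]
eef_rot: [1.0, 0.004, -0.003, 0.0]
contact_force: [-0.4, 0.3, 0.2]
opening: -0.0
finger_force: 0.0
```

Emit:
send_rows([
  {"x": 0,"y": 0,"z": 1.5,"rx": 0,"ry": 0,"rz": 0,"jaw": 0},
  {"x": 0,"y": 0,"z": 2.5,"rx": 0,"ry": 0,"rz": 0,"jaw": 0},
  {"x": 0,"y": 0,"z": 2.3,"rx": 0,"ry": 0,"rz": 0,"jaw": 0},
  {"x": 0,"y": 0,"z": 1.0,"rx": 0,"ry": 0,"rz": 0,"jaw": 0},
  {"x": 0,"y": 0,"z": 0.4,"rx": 0,"ry": 0,"rz": 0,"jaw": 0},
])

```text
clock: 24.85
tool_pos: [0.5315, 0.0193, 0.0226]
eef_rot: [1.0, 0.004, -0.002, 0.0]
contact_force: [-1.3, 0.3, 0.9]
opening: 0.007
finger_force: 0.0
```

Emit:
send_rows([
  {"x": 0,"y": 0,"z": 0,"rx": 0,"ry": 0,"rz": 0,"jaw": 0},
  {"x": 0,"y": 0,"z": 0,"rx": 0,"ry": 0,"rz": 0,"jaw": 0},
  {"x": 0,"y": 0,"z": 0,"rx": 0,"ry": 0,"rz": 0,"jaw": 0},
  {"x": 0,"y": 0,"z": 0,"rx": 0,"ry": 0,"rz": 0,"jaw": 0},
  {"x": 0,"y": 0,"z": 0,"rx": 0,"ry": 0,"rz": 0,"jaw": 0},
])

```text
clock: 25.35
tool_pos: [0.5321, 0.0194, 0.0243]
eef_rot: [1.0, 0.004, -0.001, 0.0]
contact_force: [0.1, -0.5, 0.6]
opening: 0.006
finger_force: 0.0
```

Emit:
send_rows([
  {"x": 0.4,"y": 0,"z": 0,"rx": 0,"ry": 0,"rz": 0,"jaw": 0},
  {"x": 0.5,"y": 0,"z": 0,"rx": 0,"ry": 0,"rz": 0,"jaw": 0},
  {"x": 0.4,"y": 0,"z": 0,"rx": 0,"ry": 0,"rz": 0,"jaw": 0},
  {"x": 0.2,"y": 0,"z": 0,"rx": 0,"ry": 0,"rz": 0,"jaw": 0},
  {"x": 0,"y": 0,"z": 0,"rx": 0,"ry": 0,"rz": 0,"jaw": 0},
])

```text
clock: 25.85
tool_pos: [0.5473, 0.0195, 0.0238]
eef_rot: [1.0, 0.004, -0.001, 0.0]
contact_force: [-0.1, 0.2, -0.0]
opening: 0.002
finger_force: 0.0
```

Emit:
send_rows([
  {"x": 0.1,"y": 0,"z": 0,"rx": 0,"ry": 0,"rz": 0,"jaw": 0},
  {"x": 0.1,"y": 0,"z": 0,"rx": 0,"ry": 0,"rz": 0,"jaw": 0},
  {"x": 0.1,"y": 0,"z": 0,"rx": 0,"ry": 0,"rz": 0,"jaw": 0},
  {"x": 0,"y": 0,"z": 0,"rx": 0,"ry": 0,"rz": 0,"jaw": 0},
  {"x": 0,"y": 0,"z": 0,"rx": 0,"ry": 0,"rz": 0,"jaw": 0},
])

```text
clock: 26.35
tool_pos: [0.5497, 0.0195, 0.0238]
eef_rot: [1.0, 0.004, -0.002, 0.0]
contact_force: [-0.6, 0.2, -0.6]
opening: 0.001
finger_force: 0.0
```

Emit:
send_rows([
  {"x": 0.1,"y": 0,"z": 0,"rx": 0,"ry": 0,"rz": 0,"jaw": 0},
  {"x": 0.1,"y": 0,"z": 0,"rx": 0,"ry": 0,"rz": 0,"jaw": 0},
  {"x": 0,"y": 0,"z": 0,"rx": 0,"ry": 0,"rz": 0,"jaw": 0},
  {"x": 0,"y": 0,"z": 0,"rx": 0,"ry": 0,"rz": 0,"jaw": 0},
  {"x": 0,"y": 0,"z": 0,"rx": 0,"ry": 0,"rz": 0,"jaw": 0},
])

```text
clock: 26.85
tool_pos: [0.5518, 0.0195, 0.0238]
eef_rot: [1.0, 0.004, -0.001, 0.0]
contact_force: [-0.0, 0.6, -0.0]
opening: 0.006
finger_force: 0.1
```

Emit:
send_rows([
  {"x": 0.1,"y": 0,"z": 0,"rx": 0,"ry": 0,"rz": 0,"jaw": 0},
  {"x": 0.05,"y": 0,"z": 0,"rx": 0,"ry": 0,"rz": 0,"jaw": 0},
  {"x": 0,"y": 0,"z": 0,"rx": 0,"ry": 0,"rz": 0,"jaw": 0},
  {"x": 0,"y": 0,"z": 0,"rx": 0,"ry": 0,"rz": 0,"jaw": 0},
  {"x": 0,"y": 0,"z": 0,"rx": 0,"ry": 0,"rz": 0,"jaw": 0},
])

```text
clock: 27.35
tool_pos: [0.5519, 0.0195, 0.0236]
eef_rot: [1.0, 0.004, -0.003, 0.0]
contact_force: [-4.8, 0.9, 1.8]
opening: 0.002
finger_force: 2.5
```

Emit:
send_rows([
  {"x": 0.1,"y": 0,"z": 0,"rx": 0,"ry": 0,"rz": 0,"jaw": 0},
  {"x": 0,"y": 0,"z": 0,"rx": 0,"ry": 0,"rz": 0,"jaw": 0},
  {"x": 0,"y": 0,"z": 0,"rx": 0,"ry": 0,"rz": 0,"jaw": 0},
  {"x": 0,"y": 0,"z": 0,"rx": 0,"ry": 0,"rz": 0,"jaw": 0},
  {"x": 0,"y": 0,"z": 0,"rx": 0,"ry": 0,"rz": 0,"jaw": 0},
])

```text
clock: 27.85
tool_pos: [0.552, 0.0195, 0.0235]
eef_rot: [1.0, 0.004, -0.004, 0.0]
contact_force: [-6.3, 0.5, 2.5]
opening: 0.005
finger_force: 3.2
```

Emit:
send_rows([
  {"x": 0.1,"y": 0,"z": 0,"rx": 0,"ry": 0,"rz": 0,"jaw": 0},
  {"x": 0,"y": 0,"z": 0,"rx": 0,"ry": 0,"rz": 0,"jaw": 0},
  {"x": 0,"y": 0,"z": 0,"rx": 0,"ry": 0,"rz": 0,"jaw": 0},
  {"x": 0,"y": 0,"z": 0,"rx": 0,"ry": 0,"rz": 0,"jaw": 0},
  {"x": 0,"y": 0,"z": 0,"rx": 0,"ry": 0,"rz": 0,"jaw": 0},
])

```text
clock: 28.35
tool_pos: [0.5521, 0.0195, 0.0234]
eef_rot: [1.0, 0.004, -0.005, 0.0]
contact_force: [-7.5, 0.1, 3.7]
opening: 0.006
finger_force: 3.9
```

Emit:
send_rows([
  {"x": 0.1,"y": 0,"z": 0,"rx": 0,"ry": 0,"rz": 0,"jaw": 0},
  {"x": 0.1,"y": 0,"z": 0,"rx": 0,"ry": 0,"rz": 0,"jaw": 0},
  {"x": 0,"y": 0,"z": 0,"rx": 0,"ry": 0,"rz": 0,"jaw": 0},
  {"x": 0,"y": 0,"z": 0,"rx": 0,"ry": 0,"rz": 0,"jaw": 0},
  {"x": 0,"y": 0,"z": 0,"rx": 0,"ry": 0,"rz": 0,"jaw": 0},
])

```text
clock: 28.85
tool_pos: [0.5522, 0.0195, 0.0232]
eef_rot: [1.0, 0.004, -0.007, 0.0]
contact_force: [-10.7, -0.2, 5.8]
opening: 0.006
finger_force: 5.2
```

Emit:
send_rows([
  {"x": 0.1,"y": 0,"z": 0,"rx": 0,"ry": 0,"rz": 0,"jaw": 0},
  {"x": 0,"y": 0,"z": 0,"rx": 0,"ry": 0,"rz": 0,"jaw": 0},
  {"x": 0,"y": 0,"z": 0,"rx": 0,"ry": 0,"rz": 0,"jaw": 0},
  {"x": 0,"y": 0,"z": 0,"rx": 0,"ry": 0,"rz": 0,"jaw": 0},
  {"x": 0,"y": 0,"z": 0,"rx": 0,"ry": 0,"rz": 0,"jaw": 0},
])

```text
clock: 29.35
tool_pos: [0.5523, 0.0195, 0.0231]
eef_rot: [1.0, 0.004, -0.008, 0.0]
contact_force: [-12.3, 0.6, 6.0]
opening: 0.009
finger_force: 5.8
```

Emit:
send_rows([
  {"x": 0.1,"y": 0,"z": 0,"rx": 0,"ry": 0,"rz": 0,"jaw": 0},
  {"x": 0.1,"y": 0,"z": 0,"rx": 0,"ry": 0,"rz": 0,"jaw": 0},
  {"x": 0,"y": 0,"z": 0,"rx": 0,"ry": 0,"rz": 0,"jaw": 0},
  {"x": 0,"y": 0,"z": 0,"rx": 0,"ry": 0,"rz": 0,"jaw": 0},
  {"x": 0,"y": 0,"z": 0,"rx": 0,"ry": 0,"rz": 0,"jaw": 0},
])

```text
clock: 29.85
tool_pos: [0.5524, 0.0194, 0.0228]
eef_rot: [1.0, 0.004, -0.01, 0.0]
contact_force: [-14.6, -0.1, 7.0]
opening: 0.004
finger_force: 7.1
```

Emit:
send_rows([
  {"x": 0,"y": 0,"z": 0,"rx": 0,"ry": 0,"rz": 0,"jaw": 0},
  {"x": 0,"y": 0,"z": 0,"rx": 0,"ry": 0,"rz": 0,"jaw": 0},
  {"x": 0,"y": 0,"z": 0,"rx": 0,"ry": 0,"rz": 0,"jaw": 0},
  {"x": 0,"y": 0,"z": 0,"rx": 0,"ry": 0,"rz": 0,"jaw": 0},
  {"x": 0,"y": 0,"z": 0,"rx": 0,"ry": 0,"rz": 0,"jaw": 0},
])

```text
clock: 30.35
tool_pos: [0.5524, 0.0195, 0.0229]
eef_rot: [1.0, 0.004, -0.009, 0.0]
contact_force: [-14.0, -0.0, 6.5]
opening: 0.005
finger_force: 7.1
```

Emit:
send_rows([
  {"x": 0.1,"y": 0,"z": 0,"rx": 0,"ry": 0,"rz": 0,"jaw": 0},
  {"x": 0,"y": 0,"z": 0,"rx": 0,"ry": 0,"rz": 0,"jaw": 0},
  {"x": 0,"y": 0,"z": 0,"rx": 0,"ry": 0,"rz": 0,"jaw": 0},
  {"x": 0,"y": 0,"z": 0,"rx": 0,"ry": 0,"rz": 0,"jaw": 0},
  {"x": 0,"y": 0,"z": 0,"rx": 0,"ry": 0,"rz": 0,"jaw": 0},
])

```text
clock: 30.85
tool_pos: [0.5524, 0.0194, 0.0227]
eef_rot: [1.0, 0.004, -0.01, 0.0]
contact_force: [-15.7, 0.2, 7.1]
opening: 0.01
finger_force: 7.8
```

Emit:
send_rows([
  {"x": -0.4,"y": 0,"z": 0,"rx": 0,"ry": 0,"rz": 0,"jaw": 0},
  {"x": -0.5,"y": 0,"z": 0,"rx": 0,"ry": 0,"rz": 0,"jaw": 0},
  {"x": -0.5,"y": 0,"z": 0,"rx": 0,"ry": 0,"rz": 0,"jaw": 0},
  {"x": -0.5,"y": 0,"z": 0,"rx": 0,"ry": 0,"rz": 0,"jaw": 0},
  {"x": 0,"y": 0,"z": 0,"rx": 0,"ry": 0,"rz": 0,"jaw": 0},
])

```text
clock: 31.35
tool_pos: [0.5426, 0.0195, 0.024]
eef_rot: [1.0, 0.004, -0.001, 0.0]
contact_force: [0.5, 0.1, -0.3]
opening: 0.006
finger_force: 0.0
```

Emit:
send_rows([
  {"x": -0.5,"y": 0,"z": 0,"rx": 0,"ry": 0,"rz": 0,"jaw": 0},
  {"x": -0.5,"y": 0,"z": -1,"rx": 0,"ry": 0,"rz": 0,"jaw": 0},
  {"x": 0,"y": 0,"z": -3,"rx": 0,"ry": 0,"rz": 0,"jaw": 0},
  {"x": 0,"y": 0,"z": -4,"rx": 0,"ry": 0,"rz": 0,"jaw": 0},
  {"x": 0,"y": 0,"z": -4,"rx": 0,"ry": 0,"rz": 0,"jaw": 0},
])

```text
clock: 31.85
tool_pos: [0.532, 0.0193, 0.1455]
eef_rot: [1.0, 0.004, -0.002, 0.0]
contact_force: [1.9, -0.6, -0.3]
opening: 0.0
finger_force: 0.0
```

Emit:
send_rows([
  {"x": -2,"y": 0,"z": -2,"rx": 0,"ry": 0,"rz": 0,"jaw": 0},
  {"x": -2,"y": 0,"z": 0,"rx": 0,"ry": 0,"rz": 0,"jaw": 0},
  {"x": -2,"y": 0,"z": 0,"rx": 0,"ry": 0,"rz": 0,"jaw": 0},
  {"x": 0,"y": 0,"z": 0,"rx": 0,"ry": 0,"rz": 0,"jaw": 0},
  {"x": 0,"y": 0,"z": 0,"rx": 0,"ry": 0,"rz": 0,"jaw": 0},
])

```text
clock: 32.35
tool_pos: [0.4733, 0.0189, 0.1646]
eef_rot: [1.0, 0.004, -0.001, -0.0]
contact_force: [0.5, 0.5, -0.3]
opening: 0.006
finger_force: 0.0
```

Run:
```python
from h import *
w=snapshot("wrist"); a=snapshot("scene");b=snapshot("side")
im=np.hstack([cv2.resize(a["img"][225:325,220:320],(400,400)),cv2.resize(b["img"][200:280,200:280],(400,400))])
cv2.imwrite("pics/end.png",im[:,:,::-1])
```

```text
(no output)
```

View pics/end.png

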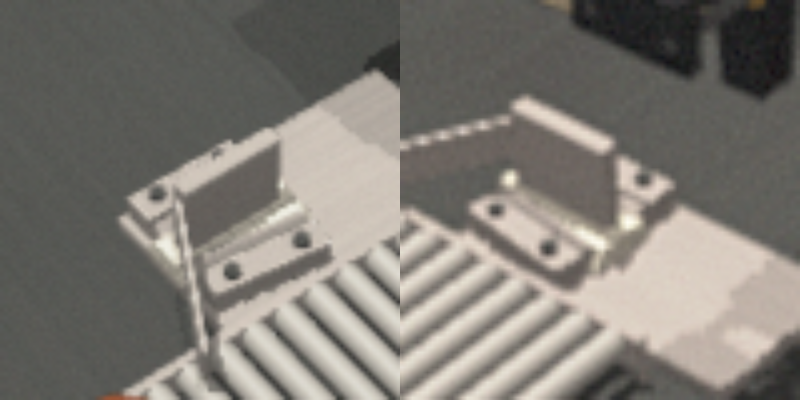

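The guide is wedged upright between the cheeks with its tail near the mouth, the blade is clear over the deck, and the arm is clear. It was seated with about 15.7 N, so I'm handing in.

```bash
python3 -c "
from plant import *
print(finish_job())"
```

```text
the job is handed in; nothing more can be done
None
```

The lane guide is wedged in its mount after a seating push of about 15.7 N on the tail; I let go, the arm is clear, and the job was handed in at about 32 s with the doughnuts and the shaker left untouched.

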